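# Free a stuck lens hood from the nested stack and cover the bare lens

### The job

Cover the bare lens on the black breadboard with the top dust hood from the inclined stack. The hood is locked on: push the catch button beside the stack fully in, then turn the hood counter-clockwise (seen from above), feeling with a gentle pull for the spot where it comes free, and draw it off along the leaning axis of the stack without dragging the lower hoods along. Set it down gently, mouth down, upright and roughly centred over the lens, keep it in hand until it stands on the board, and leave everything else where it is.

Things in the scene. Friction and masses are not known exactly. Their poses are not given: they have to be found in the camera images.
- hood_mid (a point): centre (half-way up, on its axis) of the top hood of the leaning stack, the one to move: grey plastic, 151 mm high, 0.10 to 0.20 kg, open below. Skirt 94 mm across for the lowest 40 mm, then a cone 72 to 50 mm across up to 115 mm, then a grip fin. Axes are the hood's: z = its axis, from mouth to fin; x = along the fin; y = across its thickness. Its rim lies 75.5 mm down -z.
- hood_fin (a point): centre of the top hood's grip fin, on the hood's axis, same axes as hood_mid: a solid flat block 44 mm long (x), 18 mm thick (y), 36 mm tall (z), standing on the flat 50 mm wide top of the cone. Grip it across its thickness.
- hood_lugs (a point): point on the top hood's axis, 12 mm above its rim, same axes. Here two lugs inside the skirt lie beneath a ring on the hood below. The ring has two notches, hidden, at an angle that differs every time: the hood can rise only 2 mm until it is turned counter-clockwise (positive about its z) by 20 to 75 degrees; it is free about 6 degrees either side of that angle and held again beyond.
- hood_rim (a point): centre of the top hood's mouth, same axes. Once free the hood must rise 115 mm along its leaning axis to clear the hood below. 5 to 8 N of pull is enough to feel whether it is held. An ear on the rim (10 mm wide, reaching 58 mm from the axis) is blocked by the catch's bolt until the catch is in. Inside: 73 mm between the lugs, 112 mm deep.
- catch (a joint): release catch: 0 m = locked, 0.010 m = fully pushed in. It slides along the stack's leaning axis, needs about 5 N (4 N of friction, no spring), and stays where it is left.
- button_top (a point): centre of the top face of the catch's black round button, 28 mm across, on the far side of the stack from the robot, 106 mm from the stack's axis, on an arm that also carries the bolt. z = the stack's leaning axis, pointing up out of the button; push along -z by 10 mm. While locked its top is 46 mm up the axis from the hood's rim, so 105 mm below the top of the fin.
- lens: the bare lens: upright dark tube 36 mm in diameter and 60 mm tall on a foot 60 mm across and 6 mm high, fixed on the breadboard. Origin at the centre of its underside, which is the board's upper surface; z up.
- hooded_lens: the other lens, about 170 mm from the bare one, already under a hood like the one to move (151 mm tall, 94 mm across); fixed. Origin at the centre of its underside on the board; z up. Leave it alone.
- board: black breadboard 240 x 340 x 13 mm (x, y, z), fixed on the bench; origin at the centre of its underside.
- post: steel post on a 44 mm round foot with a small black clamp, 95 mm tall, loose on the board's far half, origin at the centre of its underside. Leave it alone.
- stand: fixed aluminium stand, base 170 x 200 mm, origin at its underside. It carries three nested hoods (the lower two stay on it) whose common axis leans 30 degrees from vertical towards its own -x, that is sideways, towards the breadboard.
- bottle_a: glass bottle with a blue cap, 80 mm across, 165 mm tall, loose; origin at its underside. Leave it alone.
- bottle_b: glass bottle with a blue cap, 66 mm across, 135 mm tall, loose; origin at its underside. Leave it alone.
- bottle_c: glass bottle with a label and a blue cap, 80 mm across, 165 mm tall, loose; origin at its underside. Leave it alone.
- dish: flat glass dish 90 mm across, 16 mm high, loose; origin at its underside. Leave it alone.
- driver: screwdriver 170 mm long lying on the bench, loose; origin at its underside. Leave it alone.
- tube: black lens tube 38 mm across, 60 mm tall, loose; origin at its underside. Leave it alone.
- lower_hoods (a joint): how far (m) the two lower hoods have been dragged up the stand along the leaning axis: 0 = home. A spring clip holds them down: they stay put up to a pull of about 24 N on the locked top hood, lift when pulled harder and go home when let go; more than 6 mm counts as forcing.
There are look-alikes about, which are no part of the job. Leave any brown look-alike of the part that bears hood_mid alone.

How it is judged (in metres and radians):
On the way, in this order (a step that is already met when the one before it is completed fails the run):
1. the catch button is pushed fully in while the hood still sits on the stack (value of joint catch above 0.0085 m and distance of hood_mid from where it was at the start of the episode below 0.01 m), for 0.1 s.
2. the top hood is held in the gripper, clear of the hood below (contact force between the fingers and hood above 0.5 N and distance of hood_mid from where it was at the start of the episode above 0.11 m and contact force between hood and stand below 0.1 N), for 0.1 s.
3. the hood is set down over the lens while still held (contact force between the fingers and hood above 0.5 N and horizontal distance between hood_mid and lens below 0.022 m and z of hood_mid in the frame of lens below 0.0815 m), for 0.1 s.
At the end, for the whole second after the job is handed in: The hood stands released and still on the board, mouth down, upright within 3.4 degrees, rim within 3 mm of the board, its axis within 20 mm of the lens's; lower hoods still down on the stand (within 5 mm), catch pushed in (over 7.5 mm), bystanders where they were (within 20 mm) (horizontal distance between hood_mid and lens below 0.02 m and z of hood_mid in the frame of lens between 0.072 and 0.0785 m and angle between hood_mid's own z axis and vertical below 0.06 rad and linear speed of hood below 0.01 m/s and value of joint catch above 0.0075 m and value of joint lower_hoods below 0.005 m); the robot touches nothing.
It fails at once if the hood is forced: the hoods below are dragged up the stand by more than 6 mm (value of joint lower_hoods above 0.006 m).
It fails at once if the hood is banged onto the lens or the board (more than 80 N) (contact force between hood and lens above 80 N or contact force between hood and board above 80 N).
It fails at once if the other, hooded lens is struck (more than 10 N) (contact force between anything else and hooded_lens above 10 N).
It fails at once if a bystander is moved more than 20 mm (distance of any of post, bottle_a, bottle_b, bottle_c, dish, driver, tube from where it was at the start of the episode above 0.02 m).
It also fails if it takes over 72 s, if anything falls off the work surface, if the arm or the gripper's body presses on something with over 40 N, if the wrist force passes 120 N, or if a joint passes its speed limit or range.

### The arm

A 6-joint arm with a two-finger parallel gripper is mounted at the origin on the work surface. World frame = base frame: x ahead of the robot, y to its left, z up, the work surface at z = 0. Lengths are in m, angles in degrees, forces in N, time in s.
With the tool pointing down it reaches from about 0.25 to 0.725 m from the base axis. Payload 9.7 kg.
Tool frame: the origin (TCP) lies between the finger pads; the fingertips stand 22 mm ahead of it and the grasp point (between the pads) lies 3 mm ahead of it; z points along the fingers, y is the line along which they close (so a half turn about z gives the same grasp; the last joint's range is limited). The gripper opens to 85 mm and grips with 20 to 120 N. Pads are 22 mm wide; open, the fingers measure 114 mm over their backs; the gripper's body (76 mm by 85 mm) begins 54 mm behind the grasp point. The pads swing forward as they close: fully open they stand 13 mm farther back than shut.
Start: joints at [76.433, 4.979, 10.078, 95.1, 0, 90], TCP at [0.129, 0.535, 0.253] pointing down, gripper open.
Joint ranges: [-179.16, 179.16], [-48.56, 103.87], [-65.8, 70.77], [-126.05, 130.52], [-82.76, 87.17], [-180, 180]. Speed limits (degrees/s): [127.2, 127.2, 147.25, 180, 180, 180].

### API

Orientations are given as [roll, pitch, yaw] about the fixed x, y, z axes, in that order (R = Rz(yaw) Ry(pitch) Rx(roll)).
In Python, from workcell import bot, viewer, finder gives the robot as it stands.
- The arm moves only by the tool move_arm, never from a script. Its arguments are lists of equal length, an entry for each row: "offset": the shift along the tool's x, y, z in cm, a list of three; "twist": the turn, a rotation vector about the tool's x, y, z in rad, a list of three; "grip": the opening, from 0 (shut) to 1 (fully open). In form: {"offset": [[x, y, z], ...], "twist": [[ax, ay, az], ...], "grip": [grip, ...]}. A call has 1 to 5 rows; each row shifts and turns the commanded pose from where the row before left it, along the tool's axes as they then stand; what a row does not reach is not made up. A row lasts 1/10 s, in which the tool goes at most 50 mm and 8.59 degrees, less where a joint would pass 70% of its speed; a pose out of reach is approached as far as the arm can. A call is refused whole if a number of a shift passes 5 or a number of a turn 0.15, either way. A call with a gripper value outside its range is refused whole. The fingers move at their own pace and stop on an object; "force" is the grip in N (left out, the last holds). Time passes only in rows, so rows that do not move let the fingers close. It gives the time, the measured TCP pose, the force, the opening and the grip force at its end, in the units of the state.
- bot.get_obs(): the state, without advancing time (a new reading comes with each control period).
- viewer.camera(name): name is "side" or "top" or "wrist"; returns a dict with "color" (384x512x3 uint8, red, green, blue), "depth" (384x512 float32, m along the optical axis (not along the pixel's ray), 0 where there is no reading), "vfov" (degrees; the focal length in pixels is half the picture's height over the tangent of half this angle, whatever the lens; pixels are square), "cx", "cy" (the principal point, pixels), "position" and "attitude" of the camera in the world; the wrist camera has in their place "tool_from_camera" (4x4, takes a point from camera to tool coordinates, whose origin is the TCP and whose axes are the flange's). Camera axes: x right, y down, z forward; pixel columns grow to the right and rows downward; lengths in m; the calibration is good to about 2 mm. A picture is of the moment at which its call begins: read the wrist's pose just before it.
- bot.job_done(): hands the job in; it is judged then, once.
Trained networks look in a picture, given as the dict that the camera call returned (one of the last four; its "shot" number tells which), for a name from the list of things; names that differ only in an ending like _2 or _b are one class to them, and where a whole thing is asked for, a point or a joint stands for the part that bears it (a point fixed in the world has none). Each returns a list of dicts, best first, with "p" (0 to 1); they miss things now and then, are a little off and sometimes report something else, mostly with a low value. They report only what shows in the picture. A call takes as long as a camera call. They do not tell look-alikes from the thing itself.
- finder.boxes_of(picture, thing): "position" ([column, row] in pixels, amid what is visible of it).
- finder.pinpoint(picture, thing): "position" ([column, row] in pixels: a listed point, or the origin of a listed thing).
The state is a dict: "time": time; "q": joint angles; "qd": joint speeds; "joint_efforts": joint torques, N m; "ee_pos": TCP position; "tcp_rot": TCP orientation; "wrist_force": force on the tool from outside, world axes, zero at the start; "torque": the same for the moment, N m; "opening": finger opening in m; "grasp_force": force on a finger pad.
Only numpy, scipy, OpenCV 4.12 (cv2) and the standard library are available. Lean on these libraries where they do the work, as an engineer would, in place of code of your own. Each camera call takes 0.05 s, during which the arm holds its last target. There are 200 camera calls.

## Working session

There is one attempt and no reset: what is moved stays moved. The work goes in short steps, Python scripts to look and compute and a tool call to move; the robot and the scene stay as the last step left them, time stands still between calls to the robot, and variables do not carry over. Pictures are saved under pics/ and viewed, at most 10 in all, crops included, and the job is handed in when it is done.

Besides the shell and the picture viewer there is one more tool, called after ">>>" as a command line: name --argument value ..., lists and objects as JSON in quotes. move_arm: Moves the arm, as the interface text tells. Its arguments: {"type":"object","properties":{"offset":{"type":"array","items":{"type":"array","items":{"type":"number"}}},"twist":{"type":"array","items":{"type":"array","items":{"type":"number"}}},"grip":{"type":"array","items":{"type":"number"}},"force":{"type":"number"}},"required":["offset","twist","grip"]}

```bash
mkdir -p pics
cat > h.py <<'E'
import numpy as np, cv2
from scipy.spatial.transform import Rotation as R
from workcell import bot, viewer, finder
def pose():
    o=bot.get_obs(); return np.array(o['ee_pos']), R.from_euler('xyz',o['tcp_rot'],degrees=True).as_matrix(), o
def shot(n):
    p,r,_=pose(); c=viewer.camera(n)
    if 'tool_from_camera' in c:
        T=np.eye(4);T[:3,:3]=r;T[:3,3]=p; M=T@np.array(c['tool_from_camera'])
        c['M']=M
    else:
        a=np.array(c['attitude']); M=np.eye(4); M[:3,3]=c['position']
        M[:3,:3]=a if a.shape==(3,3) else R.from_euler('xyz',a,degrees=True).as_matrix()
        c['M']=M
    c['f']=c['color'].shape[0]/2/np.tan(np.radians(c['vfov'])/2)
    return c
def cloud(c):
    d=c['depth']; v,u=np.mgrid[:d.shape[0],:d.shape[1]]
    P=np.stack([(u-c['cx'])/c['f']*d,(v-c['cy'])/c['f']*d,d],-1)
    W=P@c['M'][:3,:3].T+c['M'][:3,3]; W[d<=0]=np.nan; return W
def at(c,px,w=2):
    W=cloud(c); u,v=int(round(px[0])),int(round(px[1]))
    return np.nanmedian(W[max(0,v-w):v+w+1,max(0,u-w):u+w+1].reshape(-1,3),axis=0)
def ray(c,px):
    d=c['M'][:3,:3]@np.array([(px[0]-c['cx'])/c['f'],(px[1]-c['cy'])/c['f'],1]); return c['M'][:3,3],d/np.linalg.norm(d)
def save(c,n): cv2.imwrite('pics/'+n,c['color'][:,:,::-1])
E
python3 - <<'E'
from h import *
np.set_printoptions(precision=3,suppress=True)
for n in ('side','top'):
    c=shot(n); save(c,n+'1.png'); print(n,c['position'],c['attitude'],c['vfov'],c['cx'],c['cy'])
    for t in ['hood_mid','hood_fin','hood_rim','button_top','lens','hooded_lens','board','stand','post']:
        for d in finder.pinpoint(c,t)[:3]:
            print(t,round(d['p'],2),np.round(d['position'],1),at(c,d['position']))
    np.savez(n+'1.npz',W=cloud(c),col=c['color'],M=c['M'],f=c['f'],cx=c['cx'],cy=c['cy'])
print(bot.get_obs())
E
```

```text
side [0.091 1.04  1.198] [-134.9      0.343 -151.502] 54.2327094052189 260.3085993876311 192.60214459054865
hood_mid 0.97 [268.6 344.2] [0.304 0.606 0.065]
hood_mid 0.88 [246.6 206.3] [0.58  0.253 0.208]
hood_mid 0.5 [220.6 209.5] [0.678 0.281 0.162]
hood_fin 0.57 [285.5 344.5] [0.264 0.567 0.03 ]
hood_rim 0.95 [246.  345.6] [0.375 0.633 0.012]
hood_rim 0.69 [246.  226.1] [0.559 0.301 0.158]
button_top 0.43 [219.9 209.3] [0.765 0.173 0.024]
lens 0.72 [303.3 174.6] [ 0.539 -0.185  0.024]
hooded_lens 0.63 [309.9 153.8] [ 0.562 -0.319  0.046]
board 0.57 [299.7 163.3] [ 0.591 -0.259  0.017]
stand 0.59 [247.5 242.6] [0.539 0.323 0.097]
post 0.46 [280.8 162.8] [ 0.668 -0.216  0.023]
top [0.365 0.136 1.291] [-169.458   -0.689  -89.997] 54.94157796262485 256.35658469830054 190.56294238644693
hood_mid 0.91 [220.  184.7] [0.579 0.23  0.23 ]
hood_mid 0.77 [111.1 274.5] [0.319 0.588 0.069]
hood_fin 0.7 [119.3 282.9] [0.29  0.567 0.053]
hood_fin 0.68 [276.8 136.2] [0.77  0.054 0.115]
hood_fin 0.55 [225.9 177.2] [0.597 0.211 0.257]
hood_rim 0.92 [210.8 193.4] [0.562 0.26  0.191]
hood_rim 0.73 [ 99
[... 211 characters left out ...]
0.249 0.184]
hooded_lens 0.97 [391.8 198.6] [ 0.562 -0.329  0.083]
board 0.88 [368.2 192.7] [ 0.595 -0.272  0.014]
stand 0.98 [215.7 200.7] [0.543 0.248 0.159]
stand 0.67 [252.6 138.9] [0.761 0.134 0.106]
post 0.55 [352.5 173. ] [ 0.665 -0.217  0.024]
{'time': 1.0, 'q': array([76.432,  4.98 , 10.081, 95.099,  0.001, 90.001]), 'qd': array([ 0.089, -0.034,  0.011, -0.049, -0.017, -0.008]), 'joint_efforts': array([ -0.003, -52.011,  46.487,   0.001,  -0.   ,   0.   ]), 'ee_pos': array([0.129, 0.535, 0.253]), 'tcp_rot': array([179.997,  -0.001, 166.432]), 'wrist_force': array([ 0.068,  0.48 , -0.677]), 'torque': array([-0.002, -0.001,  0.039]), 'grasp_force': 0.0, 'opening': 0.08537025609788434}
```

View pics/side1.png

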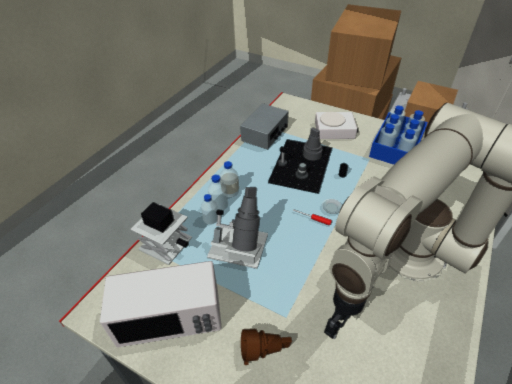

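View pics/top1.png

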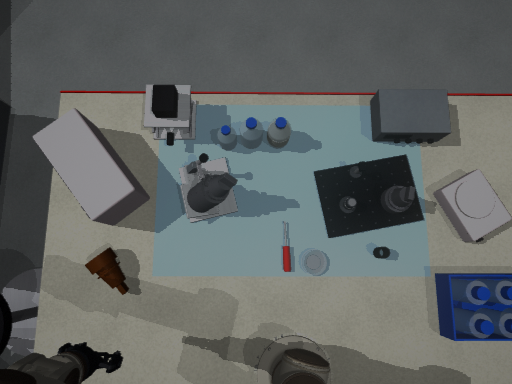

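The target is the grey hood, at side (246,206) and top (220,185), with the button at top (204,160). The brown look-alike lies at side (268,344) and top (111,274), and the one on the board at top (398,198) is already on the hooded lens. The bare lens is at top (349,205). Next I fit the stack's pose to the depth data and check it in a crop.

```bash
cat > fit.py <<'E'
import numpy as np
from scipy.optimize import least_squares
# profile of hood: (s,r) polyline, s from rim
prof=np.array([[0,.047],[.04,.047],[.04,.036],[.115,.025],[.115,0]])
def sd(s,r):
    best=np.full(s.shape,9.)
    for a,b in zip(prof[:-1],prof[1:]):
        d=b-a; t=np.clip(((s-a[0])*d[0]+(r-a[1])*d[1])/(d@d),0,1)
        best=np.minimum(best,np.hypot(s-a[0]-t*d[0],r-a[1]-t*d[1]))
    return best
def axis(az,tilt): return np.array([np.sin(tilt)*np.cos(az),np.sin(tilt)*np.sin(az),np.cos(tilt)])
def fit(P,rim0,az0,tilt=np.radians(30)):
    x=np.r_[rim0,az0]
    for it in range(4):
        a=axis(x[3],tilt); v=P-x[:3]; s=v@a; r=np.linalg.norm(v-s[:,None]*a,axis=1)
        m=(s>.003)&(s<.113)&(r<(.075 if it==0 else .055)); Q=P[m]
        def f(x):
            a=axis(x[3],tilt); v=Q-x[:3]; s=v@a; r=np.linalg.norm(v-s[:,None]*a,axis=1); return sd(s,r)
        o=least_squares(f,x,loss='soft_l1',f_scale=.002); x=o.x
    return x,np.median(f(x)),len(Q)
E
python3 - <<'E'
from h import *; from fit import *
np.set_printoptions(precision=4,suppress=True)
A=np.load('side1.npz');B=np.load('top1.npz')
Ps=[]
for n,D in (('side',A),('top',B)):
    W=D['W'].reshape(-1,3); m=(np.abs(W[:,0]-.58)<.15)&(np.abs(W[:,1]-.24)<.15)&(W[:,2]>.1); Ps.append(W[m])
for P in Ps+[np.vstack(Ps)]:
    for az in (-1.6,-1.1):
        x,res,k=fit(P,np.array([.57,.27,.16]),az); print(x[:3],np.degrees(x[3]),res,k)
a=axis(x[3],np.radians(30)); P=np.vstack(Ps); v=P-x[:3]; s=v@a; w=v-s[:,None]*a; r=np.linalg.norm(w,axis=1)
m=(s>.122)&(s<.16)&(r<.035); print('fin',m.sum(), s[m].max()); 
u,sv,vt=np.linalg.svd(w[m]-w[m].mean(0)); print(sv,vt, w[m].mean(0)); print('mid',x[:3]+.0755*a,'fin',x[:3]+.133*a, a)
# lens
W=B['W'].reshape(-1,3); m=(np.hypot(W[:,0]-.538,W[:,1]+.187)<.03)&(W[:,2]>.05)&(W[:,2]<.09); print('lens',m.sum(),W[m].mean(0),W[m].max(0),W[m].min(0))
W=A['W'].reshape(-1,3); m=(np.hypot(W[:,0]-.538,W[:,1]+.187)<.03)&(W[:,2]>.05)&(W[:,2]<.09); print('lens',m.sum(),W[m].mean(0),W[m].max(0),W[m].min(0))
for D,(u,v),n in((A,(245,215),'s'),(B,(215,182),'t')):
    cv2.imwrite(f'pics/c{n}.png',cv2.resize(D['col'][v-40:v+40,u-50:u+50,::-1],None,fx=5,fy=5,interpolation=2))
I=np.hstack([cv2.imread('pics/cs.png'),cv2.imread('pics/ct.png')]); cv2.imwrite('pics/crop.png',cv2.resize(I,(800,320)))
E
```

```text
[0.576  0.2715 0.12  ] -76.95373135271959 0.0015026889314144608 650
[0.576  0.2715 0.12  ] -76.95373132883681 0.0015026889440642507 650
[0.5808 0.2598 0.1361] -70.61443359908958 0.0022370213000583623 712
[0.5808 0.2598 0.1361] -70.61443382071138 0.0022370212765621036 712
[0.5768 0.2718 0.1212] -76.19285287958147 0.0014109314600771958 1354
[0.5768 0.2718 0.1212] -76.1928528578515 0.0014109314569418635 1354
fin 251 0.1537268508981035
[0.213  0.0845 0.    ] [[-0.5251 -0.7712 -0.36  ]
 [-0.8427  0.4118  0.347 ]
 [-0.1193  0.4856 -0.866 ]] [-0.0024  0.0033  0.0022]
mid [0.5858 0.2352 0.1866] fin [0.5927 0.2072 0.2364] [ 0.1193 -0.4856  0.866 ]
lens 94 [ 0.5506 -0.1922  0.0717] [ 0.5678 -0.178   0.0819] [ 0.5364 -0.2115  0.05  ]
lens 55 [ 0.5484 -0.1896  0.0676] [ 0.5667 -0.1723  0.0794] [ 0.534  -0.2106  0.0501]
```

View pics/crop.png

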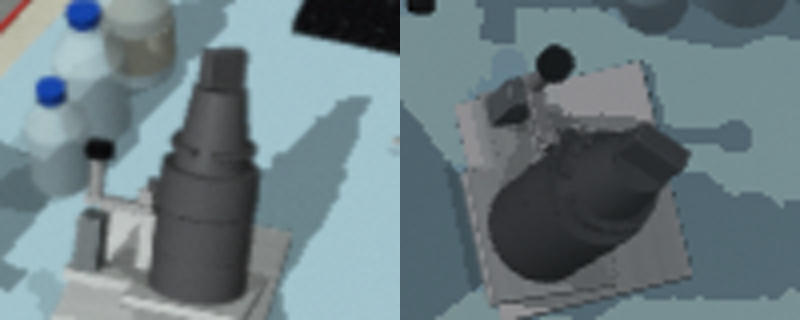

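The crop confirms the grey hood on the stand, with its fin at top right and the black button at (555,65). The fit gives rim z at 0.121, fin top at about 0.151 up the axis, and the button 98 mm from the axis and 42 mm up, which agrees with the sizes given. Next is a close look from above the fin.

```bash
cat >> h.py <<'E'
def plan(pt,Rt,n,p=None,r=None):
    """rows from measured (or given) pose to target; rounded; simulated with rounding"""
    if p is None: p,r,_=pose()
    p=np.array(p,float); r=np.array(r,float); O=[];T=[]
    for k in range(n,0,-1):
        o=np.round(r.T@(np.array(pt)-p)/k*100,1); w=np.round(R.from_matrix(r.T@Rt).as_rotvec()/k,3)
        p=p+r@o/100; r=r@R.from_rotvec(w).as_matrix(); O.append(o.tolist());T.append(w.tolist())
    for i in range(0,n,5): print('"offset":',O[i:i+5],'"twist":',T[i:i+5])
    return p,r
def frame(y,z):
    z=z/np.linalg.norm(z); y=y-z*(y@z); y/=np.linalg.norm(y); return np.stack([np.cross(y,z),y,z],1)
E
python3 - <<'E'
from h import *
c=shot('wrist'); print(np.round(c['tool_from_camera'],3),c['vfov'])
a=np.array([.119,-.486,.866]); Rt=frame(np.array([.843,-.412,-.347]),-a)
plan(np.array([.593,.207,.236])+.17*a,Rt,17)
E
```

```text
[[ 0.    -0.946 -0.325  0.084]
 [ 1.     0.    -0.    -0.001]
 [ 0.    -0.325  0.946 -0.121]
 [ 0.     0.     0.     1.   ]] 66.63238125752112
"offset": [[-3.3, -1.7, -0.8], [-3.5, -1.3, -0.9], [-3.6, -0.9, -1.0], [-3.6, -0.5, -1.2], [-3.6, -0.2, -1.3]] "twist": [[-0.006, 0.035, 0.107], [-0.006, 0.035, 0.107], [-0.006, 0.035, 0.107], [-0.006, 0.035, 0.107], [-0.006, 0.035, 0.106]]
"offset": [[-3.5, 0.2, -1.4], [-3.4, 0.6, -1.5], [-3.3, 1.0, -1.6], [-3.1, 1.3, -1.7], [-2.9, 1.7, -1.8]] "twist": [[-0.006, 0.035, 0.107], [-0.006, 0.035, 0.106], [-0.006, 0.035, 0.107], [-0.006, 0.035, 0.107], [-0.005, 0.035, 0.106]]
"offset": [[-2.6, 2.0, -1.9], [-2.3, 2.3, -2.0], [-2.0, 2.5, -2.1], [-1.7, 2.7, -2.1], [-1.3, 2.9, -2.2]] "twist": [[-0.006, 0.035, 0.107], [-0.005, 0.035, 0.106], [-0.006, 0.035, 0.107], [-0.005, 0.035, 0.106], [-0.006, 0.035, 0.107]]
"offset": [[-0.9, 3.0, -2.2], [-0.5, 3.1, -2.2]] "twist": [[-0.005, 0.035, 0.106], [-0.006, 0.036, 0.107]]
```

>>> move_arm --offset '[[-3.3,-1.7,-0.8],[-3.5,-1.3,-0.9],[-3.6,-0.9,-1.0],[-3.6,-0.5,-1.2],[-3.6,-0.2,-1.3]]' --twist '[[-0.006,0.035,0.107],[-0.006,0.035,0.107],[-0.006,0.035,0.107],[-0.006,0.035,0.107],[-0.006,0.035,0.106]]' --grip '[1,1,1,1,1]'

```text
time: 1.55
ee_pos: [0.273, 0.4126, 0.2928]
tcp_rot: [-179.0, -10.1, 135.4]
wrist_force: [0.8, 0.3, -0.0]
opening: 0.0855
grasp_force: 0.0
```

>>> move_arm --offset '[[-3.5,0.2,-1.4],[-3.4,0.6,-1.5],[-3.3,1.0,-1.6],[-3.1,1.3,-1.7],[-2.9,1.7,-1.8]]' --twist '[[-0.006,0.035,0.107],[-0.006,0.035,0.106],[-0.006,0.035,0.107],[-0.006,0.035,0.107],[-0.005,0.035,0.106]]' --grip '[1,1,1,1,1]'

```text
time: 2.05
ee_pos: [0.4143, 0.292, 0.3298]
tcp_rot: [-172.7, -18.1, 103.3]
wrist_force: [0.3, 1.3, -0.0]
opening: 0.0852
grasp_force: 0.0
```

>>> move_arm --offset '[[-2.6,2.0,-1.9],[-2.3,2.3,-2.0],[-2.0,2.5,-2.1],[-1.7,2.7,-2.1],[-1.3,2.9,-2.2]]' --twist '[[-0.006,0.035,0.107],[-0.005,0.035,0.106],[-0.006,0.035,0.107],[-0.005,0.035,0.106],[-0.006,0.035,0.107]]' --grip '[1,1,1,1,1]'

```text
time: 2.55
ee_pos: [0.5576, 0.1713, 0.368]
tcp_rot: [-162.5, -21.4, 69.2]
wrist_force: [0.9, 1.5, 0.3]
opening: 0.0854
grasp_force: 0.0
```

>>> move_arm --offset '[[-0.9,3.0,-2.2],[-0.5,3.1,-2.2],[0,0,0],[0,0,0]]' --twist '[[-0.005,0.035,0.106],[-0.006,0.036,0.107],[0,0,0],[0,0,0]]' --grip '[1,1,1,1]'

```text
time: 2.95
ee_pos: [0.6145, 0.1233, 0.3824]
tcp_rot: [-158.1, -21.1, 55.6]
wrist_force: [-0.3, 0.8, -0.1]
opening: 0.0853
grasp_force: 0.0
```

```bash
cat > look.py <<'E'
import sys
from h import *; from fit import *
np.set_printoptions(precision=4,suppress=True)
p,r,o=pose(); print(o['time'],p,r.tolist(),o['q'],o['wrist_force'])
c=shot('wrist'); save(c,sys.argv[1]); W=cloud(c)
np.savez('w.npz',W=W,col=c['color'],M=c['M'],f=c['f'],cx=c['cx'],cy=c['cy'])
for t in ['hood_mid','hood_fin','hood_rim','button_top']:
    for d in finder.pinpoint(c,t)[:2]: print(t,round(d['p'],2),np.round(d['position'],1),at(c,d['position']))
P=W.reshape(-1,3); P=P[(np.hypot(P[:,0]-.585,P[:,1]-.24)<.15)&(P[:,2]>.1)]
x,res,k=fit(P,np.array([.5768,.2718,.1212]),np.radians(-76)); a=axis(x[3],np.radians(30)); print(x[:3],np.degrees(x[3]),res,k,a)
v=P-x[:3]; s=v@a; w=v-s[:,None]*a; rr=np.linalg.norm(w,axis=1)
m=(s>.142)&(s<.158)&(rr<.035); u,sv,vt=np.linalg.svd(w[m]-w[m].mean(0),full_matrices=False); print('fintop',m.sum(),np.median(s[m]),sv/np.sqrt(m.sum()),vt[0],w[m].mean(0))
q=w[m]; q2=np.stack([q@vt[0],q@vt[1]],1); print(np.percentile(q2,[2,98],axis=0)); print('fin',x[:3]+.133*a)
E
python3 look.py w1.png
```

```text
2.95 [0.6145 0.1233 0.3824] [[0.526598546664459, 0.8417339277241492, -0.1190712625655592], [0.7702125855316485, -0.41311769318108676, 0.48590775325095437], [0.3598145963402992, -0.3475885016780823, -0.8658612416326609]] [ -0.4022  27.7053  48.8849 119.2309  29.0164 117.7521] [-0.3296  0.7817 -0.1178]
hood_mid 0.62 [257.2 165.5] [0.604  0.2074 0.2543]
hood_mid 0.56 [107.7  87.5] [0.3324 0.5775 0.0603]
hood_fin 0.83 [107.4 112.1] [0.2843 0.5583 0.03  ]
hood_fin 0.76 [256.4 173.4] [0.5996 0.2025 0.252 ]
hood_rim 0.86 [113.5  49.1] [ 0.3415  0.7152 -0.0004]
button_top 0.68 [309.7  89.8] [0.6829 0.2852 0.1643]
button_top 0.24 [438.4 163.2] [0.7704 0.1398 0.1201]
[0.579  0.2711 0.1195] -77.76805117517246 0.0009238224502376769 2455 [ 0.1059 -0.4886  0.866 ]
fintop 779 0.15027777776750517 [0.0127 0.0051 0.    ] [-0.4689 -0.7926 -0.3898] [ 0.0019  0.0003 -0.    ]
[[-0.0211 -0.0101]
 [ 0.0209  0.007 ]]
fin [0.5931 0.2061 0.2346]
```

View pics/w1.png

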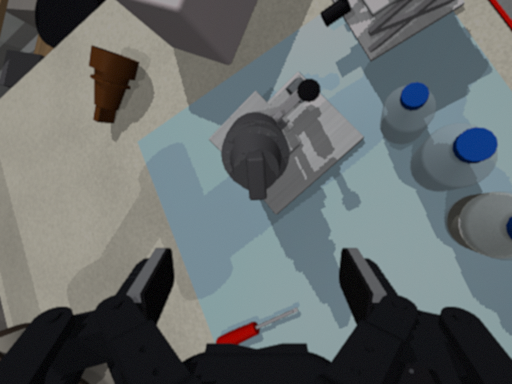

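The wrist picture shows the fin at about (257,175) and the button at (309,90). The brown hood is at (113,80), well away. The fit is consistent: fin top 150 mm up the axis, button 105.7 mm from the axis. Next I push the button with shut fingers.

```bash
cat > geo.py <<'E'
from h import *
np.set_printoptions(precision=4,suppress=True)
rim=np.array([.579,.2711,.1195]); a=np.array([.1059,-.4886,.866]); a/=np.linalg.norm(a)
fx=np.array([.4689,.7926,.3898]); fy=-np.cross(a,fx)
if fy[0]<0: fy=-fy
Rg=frame(fy,-a)
btn=np.array([.6836,.2837,.167]); fin=rim+.133*a
E
python3 - <<'E'
from geo import *
print(Rg)
s=plan(btn+.15*a,Rg,5); plan(btn+.032*a,Rg,4,*s)
E
```

```text
[[ 0.4689  0.8769 -0.1059]
 [ 0.7926 -0.3648  0.4886]
 [ 0.3898 -0.3131 -0.866 ]]
"offset": [[1.6, 1.4, 2.1], [1.6, 1.4, 2.2], [1.5, 1.4, 2.1], [1.5, 1.4, 2.2], [1.6, 1.4, 2.1]] "twist": [[-0.002, 0.002, -0.013], [-0.002, 0.002, -0.013], [-0.002, 0.002, -0.013], [-0.002, 0.001, -0.013], [-0.002, 0.002, -0.013]]
"offset": [[-0.0, -0.0, 3.0], [-0.0, -0.0, 2.9], [-0.0, -0.0, 3.0], [-0.0, -0.0, 2.9]] "twist": [[0.0, -0.0, 0.0], [0.0, -0.0, 0.0], [0.0, -0.0, 0.0], [0.0, -0.0, 0.0]]
```

>>> move_arm --offset '[[1.6,1.4,2.1],[1.6,1.4,2.2],[1.5,1.4,2.1],[1.5,1.4,2.2],[1.6,1.4,2.1]]' --twist '[[-0.002,0.002,-0.013],[-0.002,0.002,-0.013],[-0.002,0.002,-0.013],[-0.002,0.001,-0.013],[-0.002,0.002,-0.013]]' --grip '[0,0,0,0,0]'

```text
time: 3.7
ee_pos: [0.7007, 0.2109, 0.2965]
tcp_rot: [-160.1, -23.0, 59.4]
wrist_force: [0.3, -0.4, -0.6]
opening: 0.0124
grasp_force: 0.0
```

>>> move_arm --offset '[[0,0,3.0],[0,0,2.9],[0,0,3.0],[0,0,2.4],[0,0,0]]' --twist '[[0,0,0],[0,0,0],[0,0,0],[0,0,0],[0,0,0]]' --grip '[0,0,0,0,0]'

```text
time: 4.2
ee_pos: [0.6866, 0.2664, 0.1958]
tcp_rot: [-159.9, -22.8, 59.4]
wrist_force: [-0.1, 0.6, 0.9]
opening: -0.0002
grasp_force: 0.0
```

Run:
```python
from geo import *
p,r,o=pose(); d=r.T@(btn-p); print(o['time'],p,o['opening'],o['wrist_force'],'btn in tool',d)
c=shot('wrist'); save(c,'w2.png')
for q in finder.pinpoint(c,'button_top')[:2]: w=at(c,q['position']); print(q['p'],q['position'],w,'tool',r.T@(w-p))
```

```text
4.2 [0.6866 0.2664 0.1958] -0.00019117336004329918 [-0.0516  0.6044  0.9396] btn in tool [0.0011 0.0002 0.0337]
0.83 [254.4, 233.5] [0.6824 0.2854 0.1653] tool [ 0.0012 -0.0009  0.0362]
```

View pics/w2.png

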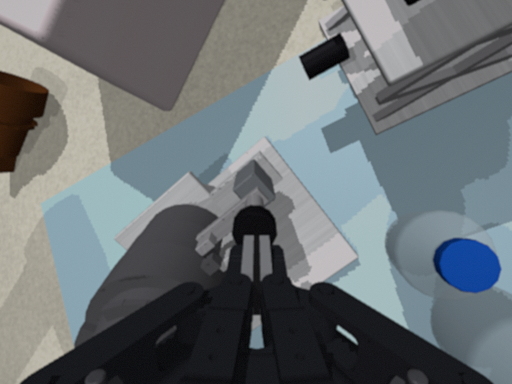

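The fingertips point at the button (254,225), which is about 12–14 mm ahead of them. I push slowly.

>>> move_arm --offset '[[0.1,0,1.0],[0,0,0.5],[0,0,0.2],[0,0,0.2],[0,0,0]]' --twist '[[0,0,0],[0,0,0],[0,0,0],[0,0,0],[0,0,0]]' --grip '[0,0,0,0,0]'

```text
time: 4.8
ee_pos: [0.6875, 0.2746, 0.1826]
tcp_rot: [-160.1, -22.9, 59.3]
wrist_force: [0.4, -1.1, -0.2]
opening: -0.0
grasp_force: 0.0
```

>>> move_arm --offset '[[0,0,0.2],[0,0,0.2],[0,0,0]]' --twist '[[0,0,0],[0,0,0],[0,0,0]]' --grip '[0,0,0]'

```text
time: 5.1
ee_pos: [0.687, 0.2766, 0.1792]
tcp_rot: [-160.1, -22.9, 59.3]
wrist_force: [-0.2, -2.4, 1.7]
opening: 0.0
grasp_force: 1.2
```

```bash
python3 -c "
from geo import *
p,r,o=pose(); print(o['time'],'btn in tool',r.T@(btn-p),o['wrist_force'], o['wrist_force']@a)"
```

```text
5.1 btn in tool [-0.0008 -0.0018  0.0144] [-0.2496 -2.4136  1.6891] 2.6157100877454305
```

>>> move_arm --offset '[[0,0,0.2],[0,0,0.2],[0,0,0]]' --twist '[[0,0,0],[0,0,0],[0,0,0]]' --grip '[0,0,0]'

```text
time: 5.4
ee_pos: [0.6865, 0.2788, 0.1753]
tcp_rot: [-160.1, -22.9, 59.3]
wrist_force: [0.8, -1.1, 0.8]
opening: -0.0002
grasp_force: 0.8
```

>>> move_arm --offset '[[0,0,0.2],[0,0,0]]' --twist '[[0,0,0],[0,0,0]]' --grip '[0,0]'

```text
time: 5.6
ee_pos: [0.6863, 0.2796, 0.174]
tcp_rot: [-160.1, -22.9, 59.3]
wrist_force: [-0.5, -2.9, 2.4]
opening: -0.0002
grasp_force: 1.9
```

>>> move_arm --offset '[[0,0,0.2],[0,0,0]]' --twist '[[0,0,0],[0,0,0]]' --grip '[0,0]'

```text
time: 5.8
ee_pos: [0.6864, 0.2798, 0.1738]
tcp_rot: [-160.2, -23.0, 59.2]
wrist_force: [-3.0, -9.0, 11.6]
opening: 0.0003
grasp_force: 6.7
```

>>> move_arm --offset '[[0,0,0.1],[0,0,0]]' --twist '[[0,0,0],[0,0,0]]' --grip '[0,0]'

```text
time: 6.0
ee_pos: [0.6865, 0.2799, 0.1737]
tcp_rot: [-160.2, -23.0, 59.2]
wrist_force: [-3.1, -12.4, 15.2]
opening: 0.0002
grasp_force: 9.2
```

>>> move_arm --offset '[[0,0,-1.5],[0,0,-4],[0,0,-4.5],[0,0,-3]]' --twist '[[0,0,0],[0,0,0],[0,0,0],[0,0,0]]' --grip '[0,0,0,0]'

```text
time: 6.4
ee_pos: [0.6998, 0.2167, 0.2863]
tcp_rot: [-160.2, -23.0, 59.3]
wrist_force: [-0.0, 0.3, -0.3]
opening: 0.0
grasp_force: 0.0
```

Run:
```python
from geo import *
c=shot('wrist')
for q in finder.pinpoint(c,'button_top')[:1]: w=at(c,q['position']); print(q['p'],q['position'],w,'s',(w-rim)@a)
# grasp: grasp pt (TCP+3mm) near fin centre -> tcp s=.136+2
print('fin',fin); s=plan(fin+.075*a,Rg,6); print(s)
```

```text
0.9 [255.8, 180.1] [0.6838 0.2904 0.1553] s 0.03271256091795455
fin [0.5931 0.2061 0.2347]
"offset": [[-1.3, -1.2, -0.4], [-1.3, -1.2, -0.4], [-1.3, -1.3, -0.4], [-1.3, -1.2, -0.4], [-1.4, -1.3, -0.3]] "twist": [[0.001, -0.001, -0.0], [0.001, -0.001, -0.0], [0.001, -0.001, -0.0], [0.001, -0.0, -0.0], [0.0, -0.001, -0.0]]
"offset": [[-1.3, -1.2, -0.4]] "twist": [[0.001, -0.0, -0.001]]
(array([0.6013, 0.1694, 0.3   ]), array([[ 0.4685,  0.8771, -0.1059],
       [ 0.7927, -0.3644,  0.4887],
       [ 0.39  , -0.3129, -0.866 ]]))
```

The button went from 43 to 33 mm up the axis, so the catch is in. Next I go above the fin and take a close look.

>>> move_arm --offset '[[-1.3,-1.2,-0.4],[-1.3,-1.2,-0.4],[-1.3,-1.3,-0.4],[-1.3,-1.2,-0.4],[-1.4,-1.3,-0.3]]' --twist '[[0,0,0],[0,0,0],[0,0,0],[0,0,0],[0,0,0]]' --grip '[0,1,1,1,1]'

```text
time: 7.0
ee_pos: [0.6155, 0.179, 0.2929]
tcp_rot: [-160.0, -22.9, 59.3]
wrist_force: [-0.0, 0.5, -0.7]
opening: 0.0578
grasp_force: 0.0
```

>>> move_arm --offset '[[-1.3,-1.2,-0.4],[0,0,0],[0,0,0]]' --twist '[[0,0,0],[0,0,0],[0,0,0]]' --grip '[1,1,1]'

```text
time: 7.3
ee_pos: [0.6002, 0.1713, 0.2958]
tcp_rot: [-160.1, -22.9, 59.3]
wrist_force: [0.2, 0.1, -0.8]
opening: 0.0852
grasp_force: 0.0
```

```bash
python3 look.py w3.png
python3 - <<'E'
from geo import *
p,r,o=pose(); print('fin in tool',r.T@(fin-p)); plan(fin+.003*a,Rg,5)
E
```

```text
7.3 [0.6002 0.1713 0.2958] [[0.4705405172209762, 0.8760298010787979, -0.10565703608968863], [0.7916175079111019, -0.36620869722744337, 0.48911441528909705], [0.3897862783911624, -0.31378810955295977, -0.8657965577900774]] [  3.882   18.4423  26.533  102.8642  29.6793 119.262 ] [ 0.1654  0.123  -0.7579]
hood_mid 0.96 [79.2 75.3] [0.3318 0.5802 0.0623]
hood_fin 0.97 [257.1 211. ] [0.5993 0.204  0.2532]
hood_fin 0.64 [ 76.9 107. ] [0.2813 0.5558 0.032 ]
hood_rim 0.84 [93.6 36.9] [0.3576 0.6716 0.0258]
button_top 0.7 [331.  95.] [0.6813 0.2906 0.156 ]
[0.5788 0.2712 0.1196] -77.38174540418743 0.0008054487929525997 4420 [ 0.1092 -0.4879  0.866 ]
fintop 1668 0.15019815525290894 [0.0128 0.0051 0.    ] [-0.4626 -0.7961 -0.3902] [0.0021 0.0012 0.0004]
[[-0.0211 -0.0097]
 [ 0.0202  0.0072]]
fin [0.5933 0.2063 0.2348]
fin in tool [ 0.0004 -0.0002  0.0706]
"offset": [[0.0, -0.0, 1.4], [0.0, -0.0, 1.3], [0.0, -0.0, 1.4], [0.0, -0.0, 1.3], [0.0, -0.0, 1.4]] "twist": [[-0.0, -0.0, -0.0], [-0.0, -0.0, -0.0], [-0.0, -0.0, -0.001], [-0.0, -0.0, -0.0], [-0.0, -0.0, -0.001]]
```

View pics/w3.png

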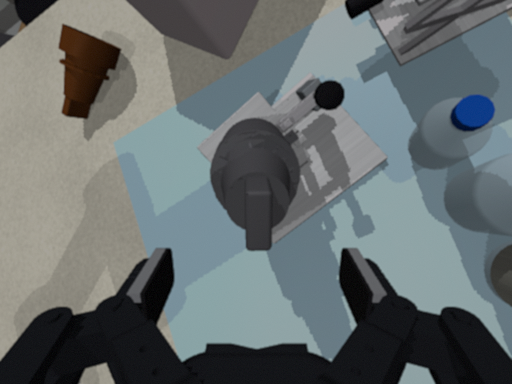

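The wrist view shows the fin at (258,215), centred between the fingers and aligned with the tool, about 1 mm towards +y. I go down and grip.

>>> move_arm --offset '[[0,0.1,1.5],[0,0,1.5],[0,0,1.5],[0,0,1.1],[0,0,0.6]]' --twist '[[0,0,0],[0,0,0],[0,0,0],[0,0,0],[0,0,0]]' --grip '[1,1,1,1,1]'

```text
time: 8.05
ee_pos: [0.5943, 0.2013, 0.2411]
tcp_rot: [-160.0, -22.9, 59.3]
wrist_force: [-0.1, 0.6, -0.8]
opening: 0.0854
grasp_force: 0.0
```

>>> move_arm --offset '[[0,0,0],[0,0,0],[0,0,0],[0,0,0],[0,0,0]]' --twist '[[0,0,0],[0,0,0],[0,0,0],[0,0,0],[0,0,0]]' --grip '[0.15,0.15,0.1,0,0]' --force 60

```text
time: 8.55
ee_pos: [0.5947, 0.2006, 0.2426]
tcp_rot: [-160.1, -22.9, 59.3]
wrist_force: [1.0, -1.2, 0.7]
opening: 0.0168
grasp_force: 61.3
```

```bash
python3 -c "
from geo import *
p,r,o=pose(); print(o['time'],o['opening'],o['grasp_force'],'fin in tool',r.T@(fin-p),'F tool',r.T@o['wrist_force'],o['torque'],o['q'])"
```

```text
8.55 0.016774838670694143 61.289241313934326 fin in tool [ 0.0006 -0.0009  0.0097] F tool [-0.2117  1.1228 -1.3668] [-0.7141 -0.1562  0.1284] [  6.5969  16.1421  17.779   94.806   29.8525 122.4166]
```

>>> move_arm --offset '[[0,0,0],[0,0,0],[0,0,0],[0,0,0]]' --twist '[[0,0,-0.08],[0,0,-0.08],[0,0,-0.08],[0,0,-0.06]]' --grip '[0,0,0,0]'

```text
time: 8.95
ee_pos: [0.5944, 0.2012, 0.2429]
tcp_rot: [-168.1, -27.8, 77.8]
wrist_force: [-0.9, 3.3, 2.9]
opening: 0.0172
grasp_force: 61.1
```

>>> move_arm --offset '[[0,0,-0.1],[0,0,-0.1],[0,0,0]]' --twist '[[0,0,0],[0,0,0],[0,0,0]]' --grip '[0,0,0]'

```text
time: 9.25
ee_pos: [0.5945, 0.2, 0.2439]
tcp_rot: [-167.9, -27.7, 77.4]
wrist_force: [-1.7, 5.0, -0.8]
opening: 0.0173
grasp_force: 60.5
```

>>> move_arm --offset '[[0,0,-0.1],[0,0,0]]' --twist '[[0,0,0],[0,0,0]]' --grip '[0,0]'

```text
time: 9.45
ee_pos: [0.5945, 0.1999, 0.2441]
tcp_rot: [-167.8, -27.7, 77.4]
wrist_force: [-1.9, 7.9, -4.3]
opening: 0.0169
grasp_force: 59.7
```

```bash
cat > st.py <<'E'
from geo import *
p,r,o=pose(); print(o['time'],o['opening'],o['grasp_force'],'s',(p-rim)@a,'perp',r.T@((p-rim)-a*((p-rim)@a)),'F.a',o['wrist_force']@a,'Ft',r.T@o['wrist_force'],'T.a',o['torque']@a,o['q'],'turn',np.degrees(np.arctan2(r[:,0]@Rg[:,1],r[:,0]@Rg[:,0])))
E
python3 st.py
```

```text
9.45 0.016912737377209313 59.74991798400879 s 0.14433393880513287 perp [-0.0008  0.0003 -0.    ] F.a -7.828922640031635 Ft [ 4.4303 -1.9925  7.8352] T.a -0.011111498559356133 [  6.5173  16.2854  18.097   95.184   29.8974 105.1697] turn -16.96641953660161
```

Held at 7.8 N, as expected. I keep turning under this gentle pull.

>>> move_arm --offset '[[0,0,0],[0,0,0]]' --twist '[[0,0,-0.07],[0,0,0]]' --grip '[0,0]'

```text
time: 9.65
ee_pos: [0.5946, 0.2, 0.2443]
tcp_rot: [-170.0, -28.5, 82.1]
wrist_force: [-0.8, 8.3, -4.7]
opening: 0.0168
grasp_force: 59.7
```

>>> move_arm --offset '[[0,0,0],[0,0,0]]' --twist '[[0,0,-0.07],[0,0,0]]' --grip '[0,0]'

```text
time: 9.85
ee_pos: [0.5947, 0.2, 0.2443]
tcp_rot: [-172.2, -29.1, 86.6]
wrist_force: [-1.8, 7.2, -4.7]
opening: 0.0168
grasp_force: 59.7
```

>>> move_arm --offset '[[0,0,0],[0,0,0]]' --twist '[[0,0,-0.07],[0,0,0]]' --grip '[0,0]'

```text
time: 10.05
ee_pos: [0.5946, 0.1999, 0.2442]
tcp_rot: [-174.4, -29.6, 91.1]
wrist_force: [-2.0, 6.3, -5.1]
opening: 0.0171
grasp_force: 59.8
```

```bash
python3 st.py
```

```text
10.05 0.017125651084110342 59.75677728652954 s 0.14445343589791357 perp [-0.0007  0.0003 -0.    ] F.a -7.682115546007634 Ft [ 3.0222 -1.1111  7.6864] T.a -0.057938075116695874 [ 6.5203 16.2802 18.1085 95.163  29.9014 93.0105] turn -29.14703306103927
```

>>> move_arm --offset '[[0,0,0],[0,0,0]]' --twist '[[0,0,-0.07],[0,0,0]]' --grip '[0,0]'

```text
time: 10.25
ee_pos: [0.5946, 0.1996, 0.244]
tcp_rot: [-176.7, -29.9, 95.7]
wrist_force: [-1.8, 5.3, -5.6]
opening: 0.0167
grasp_force: 59.9
```

>>> move_arm --offset '[[0,0,0],[0,0,0]]' --twist '[[0,0,-0.07],[0,0,0]]' --grip '[0,0]'

```text
time: 10.45
ee_pos: [0.5946, 0.1993, 0.2439]
tcp_rot: [-179.0, -30.0, 100.3]
wrist_force: [-2.4, 4.3, -6.6]
opening: 0.0169
grasp_force: 59.7
```

>>> move_arm --offset '[[0,0,0],[0,0,0]]' --twist '[[0,0,-0.07],[0,0,0]]' --grip '[0,0]'

```text
time: 10.65
ee_pos: [0.5947, 0.1992, 0.2439]
tcp_rot: [178.7, -30.0, 104.9]
wrist_force: [-0.8, 4.3, -8.2]
opening: 0.0168
grasp_force: 59.6
```

```bash
python3 st.py
```

```text
10.65 0.016789309250793548 59.611167311668396 s 0.14457267119003658 perp [-0.0015  0.      0.    ] F.a -9.25428808646024 Ft [-0.3016  0.1559  9.2543] T.a 0.12990001310526597 [ 6.4836 16.2802 18.0981 95.17   29.8104 81.0738] turn -41.043284226301665
```

>>> move_arm --offset '[[0,0,0],[0,0,0]]' --twist '[[0,0,-0.07],[0,0,0]]' --grip '[0,0]'

```text
time: 10.85
ee_pos: [0.5947, 0.1991, 0.2439]
tcp_rot: [176.5, -29.8, 109.4]
wrist_force: [-0.7, 3.7, -9.4]
opening: 0.017
grasp_force: 59.5
```

>>> move_arm --offset '[[0,0,0],[0,0,0]]' --twist '[[0,0,-0.07],[0,0,0]]' --grip '[0,0]'

```text
time: 11.05
ee_pos: [0.5947, 0.1992, 0.244]
tcp_rot: [174.2, -29.5, 114.0]
wrist_force: [-1.1, 4.2, -11.1]
opening: 0.0168
grasp_force: 59.3
```

>>> move_arm --offset '[[0,0,0],[0,0,0]]' --twist '[[0,0,-0.07],[0,0,0]]' --grip '[0,0]'

```text
time: 11.25
ee_pos: [0.5947, 0.1992, 0.2443]
tcp_rot: [171.9, -29.0, 118.6]
wrist_force: [-0.5, 5.2, -11.0]
opening: 0.0173
grasp_force: 59.3
```

```bash
python3 st.py
```

```text
11.25 0.017257245624850863 59.2591667175293 s 0.14485681447362939 perp [-0.0014 -0.0002  0.    ] F.a -12.163677827428483 Ft [-1.1363  0.4035 12.1636] T.a 0.24898871215768734 [ 6.4789 16.2629 18.1108 95.171  29.8247 69.1243] turn -53.003129499736694
```

>>> move_arm --offset '[[0,0,0.07],[0,0,0]]' --twist '[[0,0,-0.07],[0,0,0]]' --grip '[0,0]'

```text
time: 11.45
ee_pos: [0.5948, 0.1995, 0.2443]
tcp_rot: [169.7, -28.3, 123.1]
wrist_force: [0.5, 3.1, -7.3]
opening: 0.0168
grasp_force: 59.7
```

>>> move_arm --offset '[[0,0,0],[0,0,0]]' --twist '[[0,0,-0.07],[0,0,0]]' --grip '[0,0]'

```text
time: 11.65
ee_pos: [0.5951, 0.1996, 0.2452]
tcp_rot: [167.5, -27.5, 127.6]
wrist_force: [1.0, 1.2, -1.7]
opening: 0.0173
grasp_force: 60.6
```

```bash
python3 st.py
```

```text
11.65 0.017285247525883 60.57571291923523 s 0.1455173136921989 perp [-0.0007  0.0003  0.    ] F.a -1.9159792860906444 Ft [-0.4591  1.1301  1.9188] T.a 0.07141533855915458 [ 6.493  16.1793 18.1066 95.0843 29.8929 61.1579] turn -61.064403684705965
```

The force dropped and the hood rose at about 61°. I turn a little further towards the middle of the notch and pull.

>>> move_arm --offset '[[0,0,0],[0,0,-0.2],[0,0,-0.2],[0,0,0]]' --twist '[[0,0,-0.06],[0,0,0],[0,0,0],[0,0,0]]' --grip '[0,0,0,0]'

```text
time: 12.05
ee_pos: [0.5954, 0.1975, 0.2485]
tcp_rot: [165.8, -26.7, 131.3]
wrist_force: [-0.0, 0.1, -1.1]
opening: 0.0172
grasp_force: 60.7
```

```bash
python3 st.py
```

```text
12.05 0.01723352515701313 60.671939849853516 s 0.14943510307491453 perp [-0.0009  0.0001  0.    ] F.a -0.9624876122090943 Ft [-0.4152 -0.1818  0.9624] T.a -0.016494817289691127 [ 6.3081 16.3135 18.6405 95.6224 29.8493 57.4922] turn -64.5010187574921
```

>>> move_arm --offset '[[0,0,-0.5],[0,0,-1],[0,0,-1],[0,0,-1],[0,0,-1]]' --twist '[[0,0,0],[0,0,0],[0,0,0],[0,0,0],[0,0,0]]' --grip '[0,0,0,0,0]'

```text
time: 12.55
ee_pos: [0.6001, 0.1751, 0.2877]
tcp_rot: [165.8, -26.7, 131.5]
wrist_force: [-1.6, -0.3, -1.4]
opening: 0.0172
grasp_force: 60.7
```

>>> move_arm --offset '[[0,0,-1],[0,0,-1.5],[0,0,-1.5],[0,0,-1.5],[0,0,-1.5]]' --twist '[[0,0,0],[0,0,0],[0,0,0],[0,0,0],[0,0,0]]' --grip '[0,0,0,0,0]'

```text
time: 13.05
ee_pos: [0.6073, 0.1409, 0.3483]
tcp_rot: [165.8, -26.7, 131.5]
wrist_force: [0.7, 0.2, -1.9]
opening: 0.0171
grasp_force: 60.7
```

>>> move_arm --offset '[[0,0,-1.5],[0,0,-1],[0,0,0]]' --twist '[[0,0,0],[0,0,0],[0,0,0]]' --grip '[0,0,0]'

```text
time: 13.35
ee_pos: [0.6103, 0.1285, 0.3703]
tcp_rot: [165.7, -26.7, 131.5]
wrist_force: [0.2, 0.3, -1.9]
opening: 0.0169
grasp_force: 60.6
```

```bash
python3 st.py
python3 - <<'E'
from h import *
np.set_printoptions(precision=4,suppress=True)
p,r,o=pose(); print(p,r)
c=shot('wrist'); save(c,'w4.png')
c=shot('top')
for t in('lens','lower_hoods','hood_mid'):
    for q in finder.boxes_of(c,t)[:2]: print(t,q['p'],q['position'],at(c,q['position']))
W=cloud(c).reshape(-1,3)
for z0,z1 in((.066,.09),(.071,.085)):
    m=(np.hypot(W[:,0]-.55,W[:,1]+.191)<.035)&(W[:,2]>z0)&(W[:,2]<z1); print('lens',m.sum(),W[m].mean(0),W[m].max(0),W[m].min(0))
E
```

```text
13.35 0.016861383844806475 60.63434600830078 s 0.2901918033128589 perp [-0.0011 -0.0001  0.    ] F.a -1.761838166283617 Ft [-0.8257 -0.102   1.7626] T.a -0.005676689218270383 [ -0.0143  24.4943  43.0173 115.3383  29.2793  50.1386] turn -64.64094717503947
[0.6103 0.1285 0.3703] [[-0.5917  0.7995 -0.1034]
 [ 0.6697  0.5589  0.4891]
 [ 0.4488  0.2202 -0.8661]]
lower_hoods 0.9 [205.7, 196.1] [0.5582 0.2791 0.1595]
hood_mid 0.74 [106.6, 268.6] [0.3346 0.5998 0.0782]
hood_mid 0.68 [233.5, 175.2] [0.5866 0.1846 0.3278]<stdin>:10: RuntimeWarning: Mean of empty slice.
  ret = um.true_divide(
Traceback (most recent call last):
ValueError: zero-size array to reduction operation maximum which has no identity
```

View pics/w4.png

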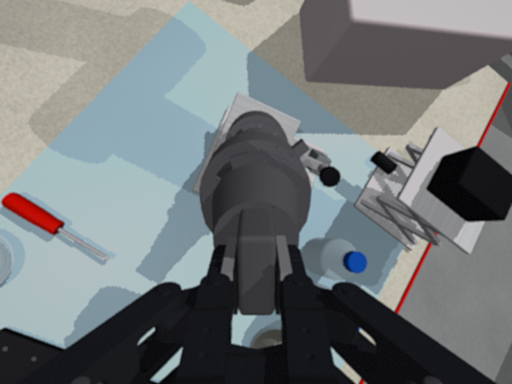

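The wrist picture shows the hood held at (258,260), clear of the hood below, whose top is at (255,130). The button and lower hoods are in place. Next I work out the lens centre and the way there.

Run:
```python
from h import *
np.set_printoptions(precision=4,suppress=True)
for n in('side1','top1'):
    D=np.load(n+'.npz'); W=D['W'].reshape(-1,3); col=D['col'].reshape(-1,3)
    b=W[(np.hypot(W[:,0]-.55,W[:,1]+.26)<.2)&(W[:,2]<.03)&(W[:,2]>.006)]; print(n,'boardz',np.median(b[:,2]))
    for z0,z1 in((.03,.095),(.064,.09)):
        m=(np.hypot(W[:,0]-.55,W[:,1]+.191)<.035)&(W[:,2]>z0)&(W[:,2]<z1); Q=W[m]; print(m.sum(),Q.mean(0),Q.max(0),Q.min(0),np.percentile(Q[:,2],[20,50,80,95]))
c=shot('side'); 
for t in('lens','hooded_lens'):
  for q in finder.pinpoint(c,t)[:2]:
    o,d=ray(c,q['position']); print(t,q['p'],q['position'],o+d*((.013-o[2])/d[2]))
D=np.load('top1.npz')
class C(dict):pass
c=dict(M=D['M'],f=float(D['f']),cx=float(D['cx']),cy=float(D['cy']))
for px in((348.9,207.3),(391.8,198.6)): o,d=ray(c,px); print('top',o+d*((.013-o[2])/d[2]))
p,r,o=pose(); ax=r[:,2]; tgt=np.array([0,0,-1.]); k=np.cross(ax,tgt); ang=np.arcsin(np.linalg.norm(k))
Rv=R.from_rotvec(k/np.linalg.norm(k)*ang).as_matrix()@r; np.save('Rv.npy',Rv); print(Rv)
plan(np.array([.551,-.192,.35]),Rv,10)
```

```text
side1 boardz 0.013652429483655748
83 [ 0.5492 -0.1891  0.0593] [ 0.5689 -0.1723  0.0794] [ 0.534  -0.215   0.0305] [0.0442 0.0636 0.0734 0.0773]
41 [ 0.5506 -0.1933  0.0722] [ 0.5689 -0.1769  0.0794] [ 0.534 -0.215  0.064] [0.0683 0.0726 0.0757 0.078 ]
top1 boardz 0.01463986530003647
120 [ 0.5517 -0.1922  0.0684] [ 0.5712 -0.178   0.0819] [ 0.5364 -0.2118  0.0316] [0.0606 0.0733 0.0768 0.0792]
91 [ 0.5532 -0.1946  0.0745] [ 0.5712 -0.178   0.0819] [ 0.5368 -0.2118  0.0642] [0.0715 0.0751 0.0773 0.0795]
lens 0.54 [304.8, 173.5] [ 0.5408 -0.212   0.013 ]
hooded_lens 0.98 [309.4, 154.0] [ 0.5791 -0.3561  0.013 ]
top [ 0.5441 -0.2028  0.013 ]
top [ 0.5753 -0.3558  0.013 ]
[[-0.617   0.7869 -0.    ]
 [ 0.7869  0.617   0.    ]
 [ 0.      0.     -1.    ]]
"offset": [[-1.9, -2.3, -1.3], [-1.9, -2.3, -1.2], [-2.0, -2.4, -1.1], [-2.1, -2.4, -0.9], [-2.1, -2.4, -0.8]] "twist": [[0.023, -0.047, -0.0], [0.023, -0.047, 0.0], [0.023, -0.047, 0.0], [0.023, -0.047, 0.0], [0.023, -0.047, 0.0]]
"offset": [[-2.1, -2.4, -0.6], [-2.1, -2.4, -0.4], [-2.2, -2.5, -0.3], [-2.2, -2.5, -0.1], [-2.1, -2.4, -0.0]] "twist": [[0.023, -0.047, 0.0], [0.023, -0.047, 0.0], [0.023, -0.047, 0.0], [0.022, -0.048, 0.0], [0.023, -0.047, 0.0]]
```

Run:
```python
from h import *
plan(np.array([.64,-.125,.35]),np.load('Rv.npy'),9)
```

```text
"offset": [[-2.2, -1.4, -1.2], [-2.2, -1.4, -1.1], [-2.3, -1.4, -0.9], [-2.3, -1.4, -0.8], [-2.4, -1.5, -0.6]] "twist": [[0.025, -0.052, -0.0], [0.025, -0.052, -0.0], [0.026, -0.052, -0.0], [0.025, -0.053, 0.0], [0.026, -0.052, -0.0]]
"offset": [[-2.4, -1.5, -0.5], [-2.4, -1.5, -0.3], [-2.5, -1.4, -0.1], [-2.5, -1.5, 0.0]] "twist": [[0.025, -0.053, 0.0], [0.026, -0.052, -0.0], [0.025, -0.053, 0.0], [0.026, -0.052, -0.0]]
```

>>> move_arm --offset '[[-2.2,-1.4,-1.2],[-2.2,-1.4,-1.1],[-2.3,-1.4,-0.9],[-2.3,-1.4,-0.8],[-2.4,-1.5,-0.6]]' --twist '[[0.025,-0.052,0],[0.025,-0.052,0],[0.026,-0.052,0],[0.025,-0.053,0],[0.026,-0.052,0]]' --grip '[0,0,0,0,0]'

```text
time: 14.25
ee_pos: [0.626, -0.0127, 0.3581]
tcp_rot: [174.1, -11.9, 128.7]
wrist_force: [-0.3, -0.2, -1.8]
opening: 0.0172
grasp_force: 60.6
```

>>> move_arm --offset '[[-2.4,-1.5,-0.5],[-2.4,-1.5,-0.3],[-2.5,-1.4,-0.1],[-2.5,-1.5,0],[0,0,0]]' --twist '[[0.025,-0.053,0],[0.026,-0.052,0],[0.025,-0.053,0],[0.026,-0.052,0],[0,0,0]]' --grip '[0,0,0,0,0]'

```text
time: 14.75
ee_pos: [0.64, -0.1276, 0.3501]
tcp_rot: [-179.9, 0.1, 128.0]
wrist_force: [0.2, 0.0, -2.5]
opening: 0.0174
grasp_force: 60.7
```

Run:
```python
from h import *
np.set_printoptions(precision=4,suppress=True)
p,r,o=pose(); print(o['time'],p,o['tcp_rot'],o['grasp_force'],o['wrist_force'],r)
c=shot('wrist'); save(c,'w5.png'); W=cloud(c); np.savez('w5.npz',W=W)
for t in('lens','hooded_lens'):
  for q in finder.pinpoint(c,t)[:2]:
    oo,d=ray(c,q['position']); print(t,q['p'],q['position'],oo+d*((.013-oo[2])/d[2]))
W=W.reshape(-1,3)
near=(np.hypot(W[:,0]-.551,W[:,1]+.195)<.05)
for z0,z1 in((.009,.016),(.067,.085),(.03,.067)):
    Q=W[near&(W[:,2]>z0)&(W[:,2]<z1)]
    if len(Q): print(z0,len(Q),Q.mean(0),np.percentile(Q,[1,99],axis=0))
# hood axis in hand: points on hood
v=(W-p)@r; m=(np.linalg.norm(v[:,:2],axis=1)<.07)&(v[:,2]>.03)&(v[:,2]<.16); print('hood pts',m.sum())
np.save('hoodpts.npy',v[m])
```

```text
14.75 [ 0.64   -0.1276  0.3501] [-179.9329    0.07    127.9914] 60.687657594680786 [ 0.2497  0.0132 -2.5417] [[-0.6155  0.7881 -0.0002]
 [ 0.7881  0.6155 -0.0017]
 [-0.0012 -0.0012 -1.    ]]
lens 0.67 [190.3, 147.1] [ 0.5589 -0.1949  0.013 ]
hooded_lens 0.74 [141.3, 225.8] [ 0.5686 -0.3617  0.013 ]
hooded_lens 0.24 [402.7, 118.4] [0.7899 0.0417 0.013 ]
0.009 1853 [ 0.5458 -0.1894  0.0133] [[ 0.5033 -0.2425  0.0113]
 [ 0.5947 -0.1473  0.0154]]
0.067 488 [ 0.5555 -0.1961  0.0732] [[ 0.5397 -0.2126  0.0674]
 [ 0.5715 -0.1812  0.0757]]
0.03 183 [ 0.5583 -0.1842  0.0511] [[ 0.5388 -0.1968  0.0306]
 [ 0.5732 -0.1796  0.0668]]
hood pts 7656
```

View pics/w5.png

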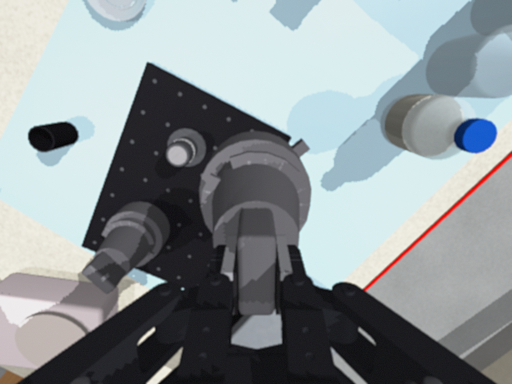

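The picture shows the bare lens at (182,152), with its top at z 0.073 as expected and centre (0.5555, −0.196). The hooded lens is at (130,240). Before lowering, I check how the hood sits in the hand.

Run:
```python
from h import *; from fit import sd
from scipy.optimize import least_squares
P=np.load('hoodpts.npy')
def f(x,Q=P):
    a=np.array([x[3],x[4],-1]); a/=np.linalg.norm(a); v=Q-x[:3]; s=v@a; r=np.linalg.norm(v-s[:,None]*a,axis=1); return sd(s,r)
x=np.array([0,0,.143,0,0.])
for i in range(4):
    d=f(x); Q=P[d<(.012 if i==0 else .005)]; o=least_squares(lambda x:f(x,Q),x,loss='soft_l1',f_scale=.002); x=o.x
print('rim in tool',np.round(x[:3],4),'tilt deg',np.degrees(x[3:]).round(2),len(Q),np.median(f(x,Q)))
plan([.5555,-.196,.26],np.load('Rv.npy'),5)
```

```text
rim in tool [ 0.0013 -0.0014  0.144 ] tilt deg [-0.36  0.27] 6723 0.00036524563970947305
"offset": [[-0.1, -2.2, 1.8], [-0.1, -2.2, 1.8], [-0.1, -2.2, 1.8], [-0.0, -2.2, 1.8], [-0.1, -2.2, 1.8]] "twist": [[0.0, -0.0, -0.0], [0.0, -0.0, -0.0], [0.0, -0.0, -0.0], [0.0, -0.001, -0.0], [0.001, -0.0, -0.0]]
```

>>> move_arm --offset '[[-0.1,-2.2,1.8],[-0.1,-2.2,1.8],[-0.1,-2.2,1.8],[0,-2.2,1.8],[-0.1,-2.2,1.8]]' --twist '[[0,0,0],[0,0,0],[0,0,0],[0,0,0],[0,0,0]]' --grip '[0,0,0,0,0]'

```text
time: 15.4
ee_pos: [0.5551, -0.1961, 0.2599]
tcp_rot: [180.0, -0.0, 128.1]
wrist_force: [0.2, -0.1, -1.8]
opening: 0.0171
grasp_force: 60.7
```

>>> move_arm --offset '[[0,0,0],[0,0,1.5],[0,0,1.5],[0,0,1.5],[0,0,1.5]]' --twist '[[0,0,0],[0,0,0],[0,0,0],[0,0,0],[0,0,0]]' --grip '[0,0,0,0,0]'

```text
time: 15.9
ee_pos: [0.5568, -0.1956, 0.2008]
tcp_rot: [179.9, 0.0, 128.1]
wrist_force: [0.9, 0.8, -2.4]
opening: 0.0169
grasp_force: 60.8
```

```bash
python3 -c "
from h import *
p,r,o=pose(); print(o['time'],p,o['tcp_rot'],o['wrist_force'])"
```

```text
15.9 [ 0.55676511 -0.19560745  0.20080078] [1.79925037e+02 5.13089071e-03 1.28139537e+02] [ 0.91836978  0.80750788 -2.44030358]
```

>>> move_arm --offset '[[0,0,1.2],[0,0,1.2],[0,0,0.9],[0,0,0.4],[0,0,0]]' --twist '[[0,0,0],[0,0,0],[0,0,0],[0,0,0],[0,0,0]]' --grip '[0,0,0,0,0]'

```text
time: 16.4
ee_pos: [0.5558, -0.1966, 0.1631]
tcp_rot: [-180.0, -0.0, 128.1]
wrist_force: [0.8, -0.0, -1.4]
opening: 0.0168
grasp_force: 60.7
```

>>> move_arm --offset '[[0,0,0.2],[0,0,0.2],[0,0,0]]' --twist '[[0,0,0],[0,0,0],[0,0,0]]' --grip '[0,0,0]'

```text
time: 16.7
ee_pos: [0.5559, -0.1967, 0.1595]
tcp_rot: [180.0, -0.0, 128.1]
wrist_force: [-0.1, -0.6, -1.5]
opening: 0.0171
grasp_force: 60.7
```

>>> move_arm --offset '[[0,0,0.2],[0,0,0]]' --twist '[[0,0,0],[0,0,0]]' --grip '[0,0]'

```text
time: 16.9
ee_pos: [0.556, -0.1967, 0.1577]
tcp_rot: [180.0, 0.0, 128.1]
wrist_force: [-0.6, 0.5, -1.4]
opening: 0.0172
grasp_force: 60.7
```

>>> move_arm --offset '[[0,0,0.1],[0,0,0.1],[0,0,0]]' --twist '[[0,0,0],[0,0,0],[0,0,0]]' --grip '[0,0,0]'

```text
time: 17.2
ee_pos: [0.556, -0.1969, 0.1576]
tcp_rot: [179.9, 0.1, 128.1]
wrist_force: [-5.3, 1.0, 11.8]
opening: 0.017
grasp_force: 62.5
```

>>> move_arm --offset '[[0,0,0.1],[0,0,0]]' --twist '[[0,0,0],[0,0,0]]' --grip '[0,0]'

```text
time: 17.4
ee_pos: [0.556, -0.1969, 0.1576]
tcp_rot: [179.9, 0.2, 128.1]
wrist_force: [-5.8, 1.9, 18.6]
opening: 0.0174
grasp_force: 63.3
```

The hood stands on the board at the expected height. I relax the push, release and retreat.

>>> move_arm --offset '[[0,0,-0.2],[0,0,0]]' --twist '[[0,0,0],[0,0,0]]' --grip '[0,0]' --force 30

```text
time: 17.6
ee_pos: [0.5561, -0.1968, 0.1576]
tcp_rot: [180.0, 0.1, 128.1]
wrist_force: [-3.2, 0.5, 7.6]
opening: 0.0169
grasp_force: 62.2
```

>>> move_arm --offset '[[0,0,0],[0,0,0],[0,0,0],[0,0,0],[0,0,0]]' --twist '[[0,0,0],[0,0,0],[0,0,0],[0,0,0],[0,0,0]]' --grip '[0.3,0.5,0.7,0.8,0.8]'

```text
time: 18.1
ee_pos: [0.5559, -0.1967, 0.1563]
tcp_rot: [-180.0, -0.0, 128.1]
wrist_force: [0.6, -0.1, -0.4]
opening: 0.0686
grasp_force: 0.0
```

>>> move_arm --offset '[[0,0,-1],[0,0,-2],[0,0,-3],[0,0,-3],[0,0,-3]]' --twist '[[0,0,0],[0,0,0],[0,0,0],[0,0,0],[0,0,0]]' --grip '[0.8,0.8,0.8,0.8,0.8]'

```text
time: 18.6
ee_pos: [0.5557, -0.1966, 0.2785]
tcp_rot: [180.0, 0.0, 128.1]
wrist_force: [0.6, -0.1, 1.3]
opening: 0.0687
grasp_force: 0.0
```

Run:
```python
from h import *; from fit import sd
from scipy.optimize import least_squares
p,r,o=pose(); print(o['time'],p,o['opening'],o['wrist_force'])
c=shot('wrist'); save(c,'w6.png'); W=cloud(c).reshape(-1,3)
P=W[(np.hypot(W[:,0]-.556,W[:,1]+.197)<.07)&(W[:,2]>.016)]
def f(x,Q):
    a=np.array([x[3],x[4],1]); a/=np.linalg.norm(a); v=Q-x[:3]; s=v@a; r=np.linalg.norm(v-s[:,None]*a,axis=1); return sd(s,r)
x=np.array([.556,-.197,.013,0,0.])
for i in range(4):
    Q=P[f(x,P)<(.012 if i==0 else .005)]; x=least_squares(lambda x:f(x,Q),x,loss='soft_l1',f_scale=.002).x
print('rim',np.round(x[:3],4),'tilt',np.degrees(x[3:]).round(2),len(Q),np.median(f(x,Q)))
```

```text
18.6 [ 0.55572244 -0.19663437  0.27853575] 0.06865704427522071 [ 0.62032689 -0.05527397  1.30909956]
rim [ 0.5545 -0.1965  0.0133] tilt [-0.19 -0.18] 3579 0.00045789983800510053
```

View pics/w6.png

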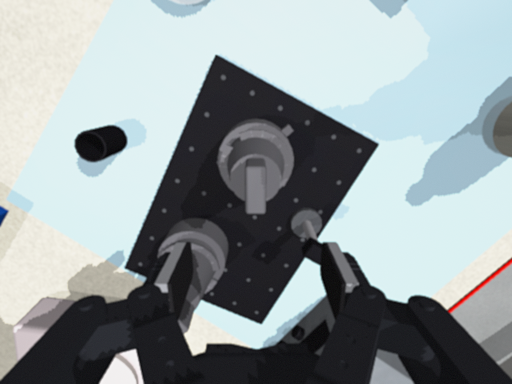

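The picture shows the hood standing at (256,165), upright with its rim at z 0.0133 and centred over the lens. The post at (306,225) and the hooded lens at (190,255) look undisturbed, and the arm is clear.

```bash
python3 -c "
from workcell import bot
print(bot.job_done())"
```

```text
the job is handed in; nothing more can be done
None
```

The top grey hood is off the stack and standing upright over the bare lens: rim at board height, about 1 mm off centre, tilt under 0.5°. The catch is in, the gripper is clear, and the job was handed in at about 19 s; the hand-in returned no verdict.

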